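Bin the reject and clamp the pine block

ROBOT

A 6-joint arm with a two-finger parallel gripper is mounted at the origin on the work surface; the furniture and walls round the work are solid. World frame = base frame: x ahead of the robot, y to its left, z up, the work surface at z = 0. Lengths are in mm, angles in rad, forces in N, time in s.
With the tool pointing down it reaches from about 275 to 750 mm from the base axis. Payload 10.2 kg.
Tool frame: the origin (TCP) lies between the finger pads; the fingertips stand 17 mm ahead of it and the grasp point (between the pads) lies 2 mm behind it; z points along the fingers, y is the line along which they close (so a half turn about z gives the same grasp; the last joint's range is limited). The gripper opens to 85 mm and grips with 20 to 120 N. Pads are 22 mm wide; open, the fingers measure 114 mm over their backs; the gripper's body (76 mm by 85 mm) begins 54 mm behind the grasp point. The pads swing forward as they close: fully open they stand 13 mm farther back than shut.
Start: joints at [1.027, 0.313, 1.498, -0, 1.331, -0.223], TCP at [165.559, 498.218, 248.294] pointing down, gripper open.
Joint ranges: [-2.94, 2.94], [-0.97, 2.17], [0.19, 2.56], [-1.23, 4.37], [0.02, 3.11], [-2.88, 2.88]. Speed limits (rad/s): [2.39, 2.39, 3.01, 3.14, 3.14, 3.14].

INTERFACE

Orientations are given as a unit quaternion [w, x, y, z].
In Python, from rig import * gives the robot as it stands.
- The arm moves only by the tool step_arm, never from a script. Its argument "commands" is text: rows parted by semicolons, each of 7 numbers parted by spaces: the opening, from 0 (shut) to 1 (fully open), then the shift along the tool's x, y, z in cm, then the turn, a rotation vector about the tool's x, y, z in rad. In form: hand x y z rx ry rz; .... A call has 1 to 20 rows; each row is the pose to reach, as a shift and turn from the pose commanded when the call began, along the tool's axes at that moment; what a row does not reach only later rows make up. A row lasts 1/12 s, in which the tool goes at most 41.7 mm and 7.16 degrees, less where a joint would pass 70% of its speed; a pose out of reach is approached as far as the arm can. A call with a gripper value outside its range is refused whole. The fingers move at their own pace and stop on an object; "newtons" is the grip in N (left out, the last holds). Time passes only in rows, so rows that repeat a pose let the fingers close. It gives the time, the measured TCP pose, the force, the opening and the grip force at its end, in the units of the state.
- sense(): the state, without advancing time (a new reading comes with each control period).
- capture(name): name is "scene" or "top" or "wrist"; returns the picture (420x560x3 uint8, red, green, blue); there is no depth.
- camera_model(name): a dict with "mtx" (3x3 intrinsics, pixels), "eye" and "rotation" of the camera in the world. Camera axes: x right, y down, z forward; pixel columns grow to the right and rows downward; lengths in mm; the calibration is good to about 2 mm. The wrist camera is an equidistant fisheye: a pixel r from the principal point sees the ray r / f radians off the axis. A picture is of the moment at which its call begins: read the wrist's pose just before it. camera_model takes no time and is no camera call; for the wrist camera it gives the pose at the moment of the call.
- finish_job(): hands the job in; it is judged then, once.
Trained networks look in the newest picture that a camera, given by its name, has taken for a name from the list of things; names that differ only in an ending like _2 or _b are one class to them, and where a whole thing is asked for, a point or a joint stands for the part that bears it (a point fixed in the world has none). Each returns a list of dicts, best first, with "score" (0 to 1); they miss things now and then, are a little off and sometimes report something else, mostly with a low value. They report only what shows in the picture. A call takes as long as a camera call. They do not tell look-alikes from the thing itself.
- search_frame(camera, label): "rect" ([centre column, centre row, width, height] in pixels, round what is visible of it).
- trace(camera, label): "mask" (420x560 bool, what is visible of it) and "rect" ([centre column, centre row, width, height] in pixels, round what is visible of it).
- spot_point(camera, label): "xy" ([column, row] in pixels: a listed point, or the origin of a listed thing).
The state is a dict: "time_s": time; "joints": joint angles; "dq": joint speeds; "tau": joint torques, N m; "eef_pos": TCP position; "ee_rot": TCP orientation; "force": force on the tool from outside, world axes, zero at the start; "wrist_torque": the same for the moment, N m; "grip_width": opening from 0.0 (shut) to 1.0 (fully open); "grip_force": force on a finger pad.
Only numpy, scipy, OpenCV 4.12 (cv2) and the standard library are available. Lean on these libraries where they do the work, as an engineer would, in place of code of your own. Each camera call takes 0.05 s, during which the arm holds its last target. There are 200 camera calls.

TASK

The cream pipe coupling standing in the bar clamp is a reject: drop it into the open cardboard tray. Then squeeze the clamp's orange trigger against its handle, letting it spring out and squeezing again as often as it takes, until the sliding jaw presses the pine block firmly against the fixed jaw, but do not crush the block. Move the jaw only with the trigger, keep the clamp standing on the bench, leave the other things alone, and finish still squeezing handle and trigger together so that the block stays gripped.

Things in the scene. Friction and masses are not known exactly. Their poses are not given: they have to be found in the camera images.
- clamp: Ratchet bar clamp on a dark steel plate (420 x 90 x 12 mm), standing loose (0.75 kg; squeezing may slide it a few mm). Origin: on its underside; own +x runs along the bar from handle to fixed jaw, z up; plate x -225 to 195 mm, its top at z 12. Blue housing x -198 to -80, 40 mm wide, top z 74, carries handle and trigger. Steel rod z 26 to 38 runs through it, up to 55 mm out behind.
- handle: The clamp's fixed grip, black with an orange inlay, upright, behind the trigger: 16 mm (x -181 to -165 mm of the clamp) x 30 mm x up to z 150 mm. Its origin coincides with the clamp's origin; see point handle_grip for the place to hold.
- handle_grip (a point): Centre of the handle at the height to squeeze (125 mm above the clamp's underside). Axes as the clamp's.
- trigger: The orange trigger lever, 75 mm long, 24 mm wide, ending in a round bar of 18 mm diameter across its top; hinged 50 mm above the clamp's underside, at x -140 mm of the clamp. Origin at the hinge.
- trigger_tip (a point): Axis of the round bar at the trigger's top end, about 124 mm above the clamp's underside. At rest it is 47 mm ahead (clamp +x) of handle_grip, 64 mm over the backs of handle and bar together; fully squeezed 19 mm ahead, 36 mm over all.
- trigger_angle (a joint): Trigger angle, 0 at rest (leaning 0.187 rad toward the fixed jaw), 0.374 fully squeezed (leaning the same toward the handle). A spring returns it, with about 3 N at the bar at rest and 5 N squeezed.
- jaw_travel (a joint): Travel of rod and sliding jaw toward the fixed jaw, 0 to 0.14 m; starts at 0 to 0.02. A full squeeze from rest advances it 21 to 29 mm (7 mm ratchet steps, so a squeeze may start idle); 4 N friction keeps it there as the trigger springs back. The jaw gets the squeeze at the bar less 7 to 9 N (friction, spring); when it meets resistance the trigger stops partway. 15 to 25 N of squeeze holds well.
- moving_jaw: The sliding jaw, blue with an orange pad, 60 mm wide, z 14 to 50 mm of the clamp. Not to be pushed by hand. Its origin is not on the jaw; see point jaw_face.
- jaw_face (a point): Middle of the sliding jaw's pad face: 45 mm behind (clamp -x) the clamp's origin when jaw_travel is 0, at z 31 mm.
- fixed_jaw: The fixed jaw at the clamp's far end, blue with an orange pad, 80 mm wide, z 12 to 52 mm. Its origin coincides with the clamp's origin; see point anvil_face.
- anvil_face (a point): Middle of the fixed jaw's pad face, 150 mm ahead of the clamp's origin, at z 31 mm.
- block: Pine block, 64 x 140 x 38 mm (x, y, z), 0.15 to 0.3 kg, lying across the clamp's plate between coupling and fixed jaw, its 64 mm side along the bar, 4 to 18 mm short of the fixed jaw. Origin: centre of its underside. More than 45 N from the jaw crushes it.
- coupling: The reject: a cream pipe coupling, 32 mm diameter, 38 mm tall, standing on end on the clamp's plate between sliding jaw and block. Origin: centre of its lower end. At least 20 mm free before and behind it, open at both sides.
- tray: Open cardboard tray that stays put, 166 x 217 x 54 mm (x, y, z), floor 4 mm thick; open inside over the middle 102 x 172 mm. Origin: centre of its underside.
- tub: White plastic tub, 117 mm across, 120 mm tall, stays put; not for the reject. Origin: centre of its underside.
- grey_coupling: Grey pipe coupling, 40 mm diameter, 48 mm tall, not part of the job. Origin: centre of its underside.
- tape_measure: Yellow tape measure, 82 x 38 x 66 mm, not part of the job. Origin: centre of its underside.
Mind the look-alikes: they are no part of the job. Leave any red or yellow look-alike of the coupling alone.

How it is judged (in metres and radians):
On the way, in this order (a step that is already met when the one before it is completed fails the run):
1. The cream coupling lies in the cardboard tray, let go (x of coupling in the frame of tray between -0.075 and 0.075 m and y of coupling in the frame of tray between -0.1 and 0.1 m and z of coupling in the frame of tray below 0.045 m and contact force between the fingers and coupling below 0.2 N and linear speed of coupling below 0.05 m/s), for 0.2 s.
2. Handle and trigger are squeezed and the sliding jaw presses the block against the fixed jaw (contact force between each of moving_jaw, fixed_jaw and block above 4 N and contact force between the fingers and trigger above 3 N and contact force between the fingers and handle above 2 N), for 0.2 s.
At the end, for the whole second after the job is handed in: Coupling inside the tray, let go; clamp standing on the bench; block pressed between the jaws with over 4 N (never over 45 N) at each, both at rest; gripper still squeezing with over 3 N on the trigger and 2 N on the handle (all of step 2 and x of coupling in the frame of tray between -0.075 and 0.075 m and y of coupling in the frame of tray between -0.1 and 0.1 m and z of coupling in the frame of tray below 0.045 m and contact force between the fingers and coupling below 0.2 N and angle between clamp's own z axis and vertical below 0.15 rad and height (world z) of clamp below 0.02 m and velocity of joint jaw_travel below 0.01 m/s and linear speed of block below 0.02 m/s); the arm keeps its last pose, push and grip.
It fails at once if The block is crushed (more than 45 N between the sliding jaw and the block) (contact force between moving_jaw and block above 45 N).
It fails at once if The sliding jaw is pushed by hand (more than 5 N) (contact force between any of the arm, the fingers and moving_jaw above 5 N).
It fails at once if The clamp is tipped over (angle between clamp's own z axis and vertical above 0.4 rad).
It fails at once if Another thing (tape measure, grey coupling) is moved more than 3 cm (distance of any of grey_coupling, tape_measure from where it was at the start of the episode above 0.03 m).
It also fails if it takes over 67 s, if anything falls off the work surface, if the arm or the gripper's body presses on something with over 40 N, if the wrist force passes 120 N, or if a joint passes its speed limit or range.

## Working session

There is one attempt and no reset: what is moved stays moved. The work goes in short steps, Python scripts to look and compute and a tool call to move; the robot and the scene stay as the last step left them, time stands still between calls to the robot, and variables do not carry over. Pictures are saved under pics/ and viewed, at most 10 in all, crops included, and the job is handed in when it is done.

Besides the shell and the picture viewer there is one more tool, called after ">>>" as a command line: name --argument value ..., lists and objects as JSON in quotes. step_arm: Moves the arm, as the interface text tells. Its arguments: {"type":"object","properties":{"commands":{"type":"string"},"newtons":{"type":"number"}},"required":["commands"]}

```bash
mkdir -p pics; ls; cat > h.py <<'E'
from rig import *
import numpy as np, cv2
from scipy.spatial.transform import Rotation as R
def ray(cam,px):
    m=camera_model(cam);K=np.array(m["mtx"]);x=(px[0]-K[0,2])/K[0,0];y=(px[1]-K[1,2])/K[1,1]
    if cam=="wrist":
        r=np.hypot(x,y);d=np.array([x/r*np.sin(r),y/r*np.sin(r),np.cos(r)]) if r>1e-9 else np.array([0,0,1.])
    else: d=np.array([x,y,1.])
    return np.array(m["eye"],float),np.array(m["rotation"])@d
def atz(cam,px,z):
    e,d=ray(cam,px);return e+d*(z-e[2])/d[2]
def save(n,a): cv2.imwrite("pics/"+n,a[:,:,::-1])
E
python3 - <<'E'
from h import *
a=capture("top");save("top0.png",a)
for n,z in [("clamp",0),("handle_grip",125),("trigger_tip",124),("jaw_face",31),("anvil_face",31),("block",0),("coupling",12),("tray",0)]:
    for d in spot_point("top",n)[:3]: print(n,round(d["score"],2),np.round(d["xy"]),np.round(atz("top",d["xy"],z)))
b=capture("scene");save("scene0.png",b)
for c in("top","scene"):print(c,camera_model(c))
print(sense())
E
```

```text
picsTraceback (most recent call last):
  File "<stdin>", line 4, in <module>
  File "h.py", line 11, in atz
    e,d=ray(cam,px);return e+d*(z-e[2])/d[2]
        ~~~^^^^^^^^
  File "h.py", line 9, in ray
    return np.array(m["eye"],float),np.array(m["rotation"])@d
                                    ~~~~~~~~~~~~~~~~~~~~~~~^~
ValueError: matmul: Input operand 1 has a mismatch in its core dimension 0, with gufunc signature (n?,k),(k,m?)->(n?,m?) (size 3 is different from 4)
```

```bash
sed -i 's/np.array(m\["rotation"\])@d/R.from_quat(m["rotation"],scalar_first=True).apply(d)/' h.py
python3 - <<'E'
from h import *
for n,z in [("clamp",0),("handle_grip",125),("trigger_tip",124),("jaw_face",31),("anvil_face",31),("block",0),("coupling",12),("tray",0)]:
    for d in spot_point("top",n)[:3]: print(n,round(d["score"],2),np.round(d["xy"]),np.round(atz("top",d["xy"],z)))
b=capture("scene");save("scene0.png",b)
for c in("top","scene"):print(c,camera_model(c))
print(sense())
E
```

```text
clamp 0.83 [270. 213.] [660.  -1.   0.]
handle_grip 0.75 [314. 210.] [ 658. -154.  125.]
trigger_tip 0.6 [302. 214.] [ 644. -112.  124.]
jaw_face 0.63 [275. 215.] [649. -19.  31.]
anvil_face 0.55 [227. 210.] [669. 158.  31.]
block 0.6 [237. 214.] [659. 123.   0.]
coupling 0.56 [203. 241.] [557. 250.  12.]
coupling 0.51 [224. 179.] [791. 172.  12.]
coupling 0.42 [258. 219.] [637.  42.  12.]
tray 0.57 [377. 260.] [ 484. -397.    0.]
top {'mtx': array([[477.44260084,   0.        , 271.87260074],
       [  0.        , 477.44260084, 221.32512157],
       [  0.        ,   0.        ,   1.        ]]), 'eye': array([ 474.86336744,  -12.82090454, 1784.72874532]), 'rotation': array([ 0.03175151, -0.70392818,  0.70894935, -0.0294581 ])}
scene {'mtx': array([[384.55251487,   0.        , 278.90874437],
       [  0.        , 384.55251487, 209.04183225],
       [  0.        ,   0.        ,   1.        ]]), 'eye': array([ -18.56447286, -500.94239046,  708.87982022]), 'rotation': array([-0.40005068,  0.80994803, -0.38176892,  0.19543831])}
{'time_s': 0.55, 'joints': array([ 1.02659970e+00,  3.12930073e-01,  1.49774684e+00,  2.96270643e-05,
        1.33099571e+00, -2.23424668e-01]), 'dq': array([ 8.32240237e-04, -3.48370840e-05,  8.66953000e-04, -2.75215824e-04,
        7.37665012e-07, -1.40477532e-03]), 'tau': array([-5.91601602e-04, -4.11987054e+01, -2.59810764e+01, -2.14657484e-04,
        6.23210872e-04, -6.99772443e-06]), 'eef_pos': array([165.54551462, 498.20906558, 248.26113007]), 'ee_rot': array([-2.83135167e-05,  1.59702718e-01,  9.87165153e-01, -3.16833630e-05]), 'force': array([0.49153822, 0.67004796, 0.34247617]), 'wrist_torque': array([-0.01872782, -0.02458036,  0.01479249]), 'grip_force': 0.0, 'grip_width': 1.0014762068669125}
```

View pics/top0.png

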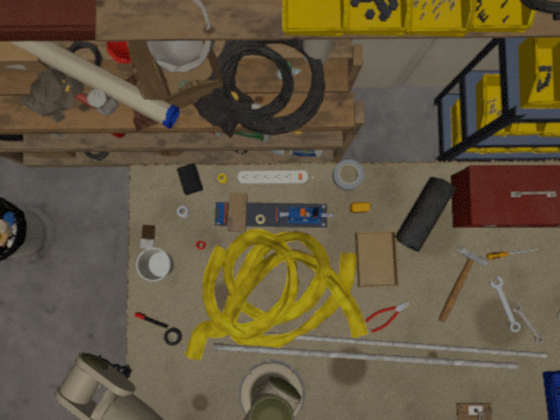

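View pics/scene0.png

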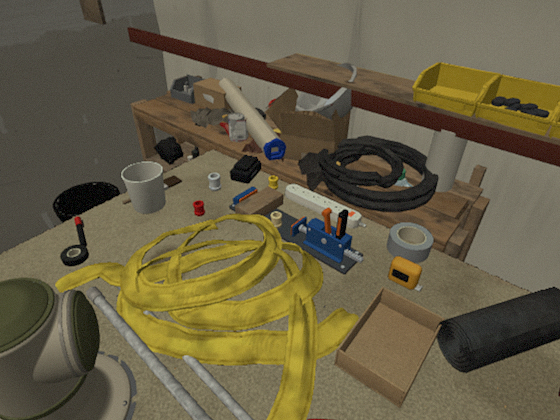

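Top view: the plate lies along world y with the handle at its −y end (column 327), and the block at column 237. Coupling candidates in the top view are in the clamp (260,219), red (200,244), yellow (222,178) and grey/white (182,211). Only the cream one at (260,219) stands in the clamp. I'll move over it and confirm with a wrist crop.

>>> step_arm --commands "1 -4 -2 0 0 0 0.1; 1 -8 -4.2 0 0 0 0.2; 1 -12 -6.4 0 0 0 0.3; 1 -16 -8.5 0 0 0 0.4; 1 -20 -10.7 0 0 0 0.5; 1 -24 -12.8 0 0 0 0.6; 1 -28 -15 0 0 0 0.7; 1 -32 -17 0 0 0 0.8; 1 -36 -19.3 0 0 0 0.9; 1 -40 -21.4 0 0 0 1.0; 1 -44 -23.5 0 0 0 1.1; 1 -48 -25.7 0 0 0 1.2; 1 -52 -27.8 0 0 0 1.25; 1 -55.6 -29.8 0 0 0 1.25; 1 -55.6 -29.8 0 0 0 1.25; 1 -55.6 -29.8 0 0 0 1.25; 1 -55.6 -29.8 0 0 0 1.25"

```text
time_s: 1.97
eef_pos: [600.1, 38.1, 247.3]
ee_rot: [-0.0, 0.708, 0.706, -0.0]
force: [-0.5, 0.6, -0.5]
grip_width: 1.005
grip_force: 0.0
```

```bash
python3 - <<'E'
from h import *
a=capture("wrist");save("w1.png",cv2.resize(a,(784,588)))
print(camera_model("wrist"))
for n,z in [("clamp",0),("handle_grip",125),("trigger_tip",124),("jaw_face",31),("anvil_face",31),("block",0),("coupling",12)]:
    for d in spot_point("wrist",n)[:3]: print(n,round(d["score"],2),np.round(d["xy"]),np.round(atz("wrist",d["xy"],z)))
s=sense();print(s["time_s"],s["eef_pos"],s["ee_rot"])
E
```

```text
{'mtx': array([[325.1922621 ,   0.        , 279.96485201],
       [  0.        , 325.1922621 , 209.66408993],
       [  0.        ,   0.        ,   1.        ]]), 'eye': array([599.17109064, 120.02158513, 373.82366257]), 'rotation': array([ 1.57531439e-01,  9.87513860e-01, -2.20236309e-04, -4.15675258e-04])}
clamp 0.93 [325. 195.] [653.  17.   0.]
trigger_tip 0.66 [329. 347.] [ 649. -108.  124.]
jaw_face 0.57 [329. 235.] [655. -21.  31.]
anvil_face 0.89 [334.  67.] [655. 165.  31.]
block 0.93 [337. 104.] [664. 126.   0.]
coupling 0.85 [439.  66.] [786. 181.  12.]
coupling 0.77 [311. 180.] [634.  39.  12.]
2.3667 [598.87582071  40.90696848 248.68557739] [1.67725742e-04 7.06701004e-01 7.07512292e-01 1.40958005e-04]
```

View pics/w1.png

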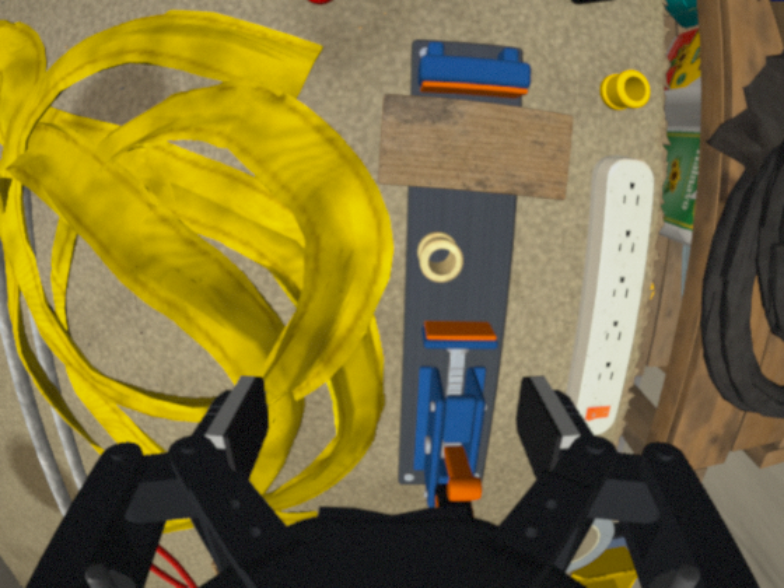

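The crop-size wrist view shows the cream coupling standing on the plate at (441,258), between the sliding jaw pad (460,331) and the block (475,145). The yellow look-alike is at (626,90), off the clamp. The hose edge comes close on the left, at (390,250), so I'll use a part-open hand.

```bash
python3 - <<'E'
from h import *
for n,p,z in [("rim",(441,263),50),("foot",(435,245),12),("pTL",(414,42),12),("pTR",(522,45),12),("pBL",(401,483),12),("eL",(411,200),12),("eR",(517,200),12),("eL2",(405,350),12),("eR2",(507,350),12),
 ("jawpadL",(424,322),50),("jawpadR",(490,322),50),("blkTL",(386,95),50),("blkBL",(379,185),50),("blkBR",(566,198),50),("blkTR",(573,113),50),("anvL",(421,93),52),("anvR",(528,94),52),("bar",(463,491),133),("hose",(390,250),20)]:
    print(n,np.round(atz("wrist",(p[0]/1.4,p[1]/1.4),z),1))
d=[x for x in trace("wrist","coupling")];print([(x["score"],x["rect"]) for x in d])
E
```

```text
rim [635.   38.6  50. ]
foot [633.9  44.1  12. ]
pTL [615.7 208.6  12. ]
pTR [702.5 211.6  12. ]
pBL [ 608.7 -205.3   12. ]
eL [613.9  80.8  12. ]
eR [700.8  82.8  12. ]
eL2 [610.5 -49.9  12. ]
eR2 [702.4 -50.9  12. ]
jawpadL [623.5  -8.2  50. ]
jawpadR [675.4  -8.4  50. ]
blkTL [594.5 160.2  50. ]
blkBL [589.5  95.8  50. ]
blkBR [728.8  90.2  50. ]
blkTR [731.6 154.5  50. ]
anvL [618.7 161.6  52. ]
anvR [695.5 165.1  52. ]
bar [ 649.5 -105.7  133. ]
hose [597.3  41.5  20. ]
[(0.97, [313.9, 184.6, 29.9, 34.8]), (0.95, [445.2, 65.2, 33.4, 26.9])]
```

>>> step_arm --commands "0.55 0 1.8 3.5 0 0 0; 0.55 0 3.6 7 0 0 0; 0.55 0 3.6 10.5 0 0 0; 0.55 0 3.6 13.9 0 0 0; 0.55 0 3.6 13.9 0 0 0; 0.55 0 3.6 13.9 0 0 0" --newtons 20

```text
time_s: 2.92
eef_pos: [634.7, 40.3, 109.0]
ee_rot: [-0.001, 0.707, 0.707, -0.001]
force: [0.1, -0.2, 1.7]
grip_width: 0.548
grip_force: 0.0
```

```bash
python3 - <<'E'
from h import *
s=sense();print(s["time_s"],s["eef_pos"],s["ee_rot"],s["grip_width"],s["force"])
a=capture("wrist");save("w2.png",cv2.resize(a,(784,588)))
for d in spot_point("wrist","coupling"): print(d["score"],d["xy"],atz("wrist",d["xy"],12))
for d in trace("wrist","coupling"): print(d["score"],d["rect"])
E
```

```text
2.9167 [634.74961501  40.33916425 108.97236487] [-0.00094816  0.70701887  0.70719365 -0.00074483] 0.5481648502886405 [ 0.136377   -0.24102916  1.7235406 ]
0.81 [281.6, 223.9] [637.79808048  35.12297053  12.        ]
0.66 [479.7, 49.4] [791.49034406 177.09750489  12.        ]
0.19 [317.6, 104.2] [662.3514001 122.4701751  12.       ]
0.89 [490.9, 45.5, 53.4, 44.6]
0.57 [281.4, 237.8, 49.6, 65.1]
```

View pics/w2.png

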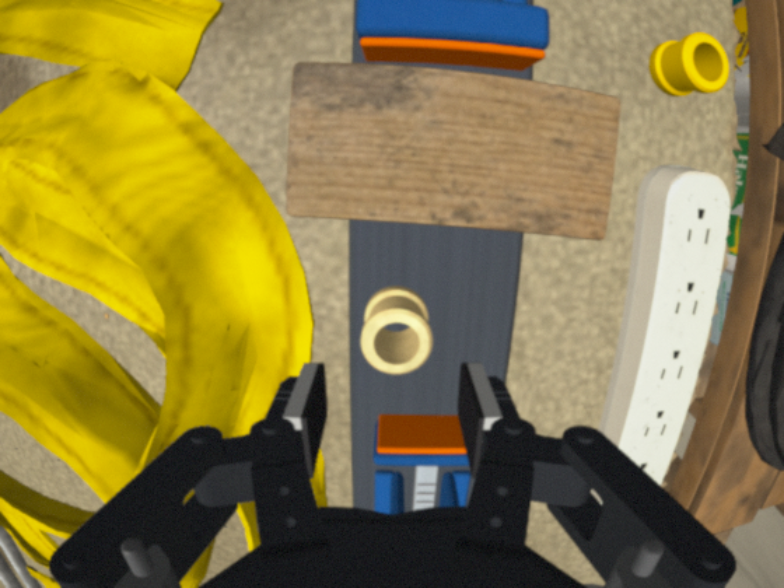

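Rim centre is at (396,340) with the pads at 326 and 460 (mid 393), so the hand is aligned with the coupling. Next I descend.

>>> step_arm --commands "0.55 -0.1 0.15 2.5 0 0 0; 0.55 -0.1 0.15 4 0 0 0; 0.55 -0.1 0.15 4.5 0 0 0"

```text
time_s: 3.32
eef_pos: [636.6, 39.1, 64.2]
ee_rot: [-0.0, 0.707, 0.707, -0.0]
force: [0.1, 0.6, -0.3]
grip_width: 0.549
grip_force: 0.0
```

>>> step_arm --commands "0.55 0 0 1 0 0 0; 0.55 0 0 2.2 0 0 0; 0.55 0 0 2.2 0 0 0"

```text
time_s: 3.57
eef_pos: [636.1, 39.2, 40.8]
ee_rot: [-0.001, 0.707, 0.707, -0.001]
force: [-0.5, -0.8, -1.0]
grip_width: 0.553
grip_force: 0.0
```

>>> step_arm --commands "0.2 0 0 0 0 0 0; 0.2 0 0 0 0 0 0; 0.2 0 0 0 0 0 0; 0.2 0 0 0 0 0 0; 0.2 0 0 0 0 0 0" --newtons 25

```text
time_s: 3.98
eef_pos: [637.0, 39.1, 42.8]
ee_rot: [0.0, 0.707, 0.707, 0.0]
force: [-1.1, -0.2, 2.0]
grip_width: 0.362
grip_force: 25.1
```

>>> step_arm --commands "0.2 0 0 -3 0 0 0; 0.2 0 0 -7 0 0 0; 0.2 0 0 -11 0 0 0; 0.2 0 0 -15 0 0 0; 0.2 -3 -2 -17 0 0 0; 0.2 -6.5 -4 -17 0 0 0; 0.2 -10 -6 -17 0 0 0; 0.2 -13.5 -8 -17 0 0 0; 0.2 -17 -9.5 -17 0 0 0; 0.2 -21 -11 -17 0 0 0; 0.2 -25 -12.5 -17 0 0 0; 0.2 -29 -14 -17 0 0 0; 0.2 -33 -15.3 -17 0 0 0; 0.2 -37 -15.3 -17 0 0 0; 0.2 -41 -15.3 -17 0 0 0; 0.2 -43.6 -15.3 -15 0 0 0; 0.2 -43.6 -15.3 -12 0 0 0; 0.2 -43.6 -15.3 -10 0 0 0; 0.2 -43.6 -15.3 -10 0 0 0"

```text
time_s: 5.57
eef_pos: [482.1, -395.8, 137.6]
ee_rot: [-0.004, 0.707, 0.707, 0.0]
force: [-0.9, -0.1, -1.8]
grip_width: 0.359
grip_force: 25.4
```

```bash
python3 - <<'E'
from h import *
s=sense();print(s["time_s"],s["eef_pos"],s["grip_width"],s["grip_force"])
a=capture("wrist");save("w3.png",a)
for d in spot_point("wrist","tray"): print(d["score"],d["xy"],atz("wrist",d["xy"],0))
E
```

```text
5.5667 [ 482.12317298 -395.79089461  137.64367133] 0.35870146372047357 25.425063373404555
0.84 [284.6, 193.5] [ 487.61035857 -390.02485344    0.        ]
```

View pics/w3.png

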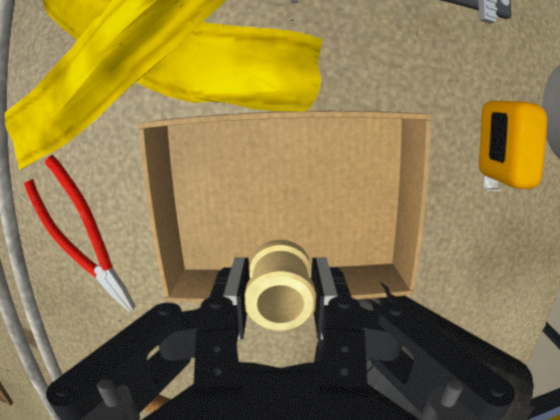

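The coupling is held between the pads (280,280), over the open tray, whose centre is at (285,193) on the floor. Lower and release.

>>> step_arm --commands "0.2 0.5 0.5 3 0 0 0; 0.2 0.5 0.5 6 0 0 0; 0.2 0.5 0.5 9 0 0 0; 0.2 0.5 0.5 9.3 0 0 0; 0.2 0.5 0.5 9.3 0 0 0; 0.7 0.5 0.5 9.3 0 0 0; 0.7 0.5 0.5 9.3 0 0 0; 0.7 0.5 0.5 9.3 0 0 0; 0.7 0.5 0.5 8 0 0 0; 0.7 0.5 0.5 5 0 0 0; 0.7 0.5 0.5 1 0 0 0; 0.7 0.5 0.5 -3 0 0 0; 0.7 0.5 0.5 -7 0 0 0; 0.7 0.5 0.5 -11 0 0 0"

```text
time_s: 6.83
eef_pos: [488.4, -391.5, 256.4]
ee_rot: [0.001, 0.707, 0.707, -0.0]
force: [0.7, -0.8, -0.1]
grip_width: 0.699
grip_force: 0.0
```

```bash
python3 - <<'E'
from h import *
s=sense();print(s["time_s"],s["eef_pos"],s["ee_rot"],s["grip_width"],s["grip_force"])
a=capture("wrist");
for d in spot_point("wrist","coupling"): print(d["score"],d["xy"],atz("wrist",d["xy"],4))
for d in spot_point("wrist","handle_grip"): print(d["score"],d["xy"],atz("wrist",d["xy"],125))
b=capture("top")
for d in spot_point("top","coupling"): print(d["score"],d["xy"],atz("top",d["xy"],4))
E
```

```text
6.8333 [ 488.41291848 -391.52167213  256.44898434] [ 1.09045050e-03  7.07119756e-01  7.07092960e-01 -8.62068060e-05] 0.6988428267915792 0.0
0.83 [280.3, 177.9] [ 492.68864536 -401.13839165    4.        ]
0.6 [203.3, 242.4] [552.39027135 248.83592852   4.        ]
0.56 [374.9, 256.2] [ 496.55688404 -389.65419229    4.        ]
0.39 [222.5, 178.3] [793.83058226 177.65019974   4.        ]
```

>>> step_arm --commands "1 2 1.3 0 0 0 -0.1; 1 4 2.6 0 0 0 -0.22; 1 6 3.9 0 0 0 -0.34; 1 8 5.2 0 0 0 -0.46; 1 10 6.5 0 0 0 -0.58; 1 12 7.8 0 0 0 -0.7; 1 14 9.1 0 0 0 -0.82; 1 16 10.4 0 0 0 -0.94; 1 18 11.7 0 0 0 -1.06; 1 20 13 0 0 0 -1.18; 1 22 14.3 0 0 0 -1.3; 1 24 15.6 0.5 0 0 -1.42; 1 25.6 16.5 1 0 0 -1.54; 1 25.6 16.5 1 0 0 -1.588; 1 25.6 16.5 1 0 0 -1.588; 1 25.6 16.5 1 0 0 -1.588"

```text
time_s: 8.42
eef_pos: [653.4, -136.0, 241.4]
ee_rot: [-0.001, -0.008, 1.0, 0.0]
force: [0.0, -0.2, -0.3]
grip_width: 1.002
grip_force: 0.0
```

```bash
python3 - <<'E'
from h import *
s=sense();print(s["time_s"],s["eef_pos"],s["ee_rot"],s["joints"])
a=capture("wrist");save("w4.png",cv2.resize(a,(784,588)))
print(camera_model("wrist")["eye"])
for n,z in [("handle_grip",125),("trigger_tip",124),("jaw_face",31),("anvil_face",31),("clamp",0)]:
    for d in spot_point("wrist",n)[:2]: print(n,round(d["score"],2),np.round(d["xy"]),np.round(atz("wrist",d["xy"],z),1))
E
```

```text
8.4167 [ 653.3849578  -135.95299415  241.39241736] [-9.07167077e-04 -7.64979379e-03  9.99970294e-01  2.63191563e-04] [-3.80233527e-01  6.47390657e-01  1.00610206e+00 -1.99607840e-04
  1.48997859e+00 -1.96631330e+00]
[ 573.13355682 -137.27033986  367.91933812]
handle_grip 0.79 [246. 206.] [ 649.8 -162.4  125. ]
trigger_tip 0.91 [307. 205.] [ 649.1 -114.6  124. ]
jaw_face 0.79 [381. 186.] [654.8 -24.8  31. ]
anvil_face 0.61 [508. 198.] [662.8 160.6  31. ]
clamp 0.68 [401. 180.] [653.5  11.4   0. ]
```

View pics/w4.png

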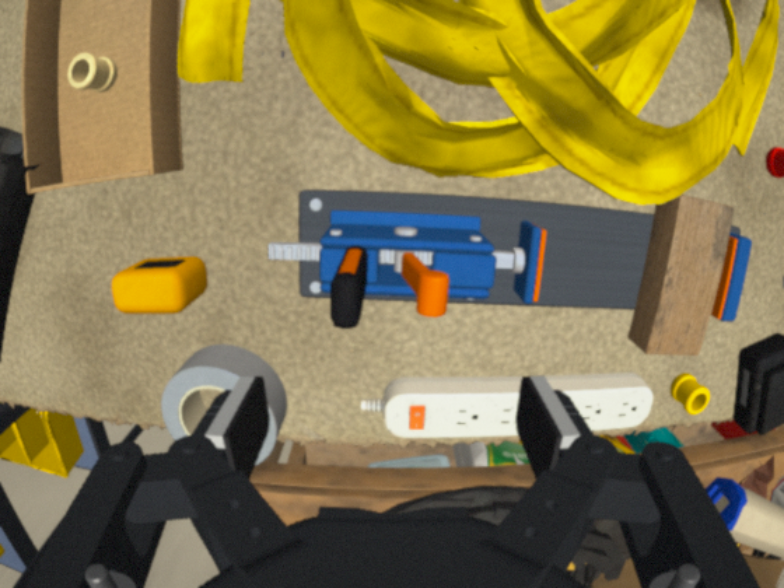

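Wrist view: handle top is at (348,300), trigger bar at (430,295), tray with the coupling inside at (92,70). Handle and bar spacing is 48 mm, which matches the given 47. Descend astride both.

>>> step_arm --commands "1 0.1 -0.1 3 0 0 0; 1 0.25 -0.2 6 0 0 0; 1 0.25 -0.2 9 0 0 0; 1 0.25 -0.2 11 0 0 0; 1 0.25 -0.2 12.3 0 0 0; 1 0.25 -0.2 12.3 0 0 0" --newtons 22

```text
time_s: 9.22
eef_pos: [649.9, -137.7, 116.1]
ee_rot: [-0.003, -0.008, 1.0, 0.001]
force: [-0.4, 0.5, -0.6]
grip_width: 1.003
grip_force: 0.0
```

```bash
python3 - <<'E'
from h import *
s=sense();print(s["time_s"],s["eef_pos"],s["ee_rot"],s["force"])
a=capture("wrist");save("w5.png",cv2.resize(a,(784,588)))
for n,z in [("handle_grip",125),("trigger_tip",124),("jaw_face",31)]:
    for d in spot_point("wrist",n)[:2]: print(n,round(d["score"],2),np.round(d["xy"]),np.round(atz("wrist",d["xy"],z),1))
E
```

```text
9.2167 [ 649.90659495 -137.72269429  116.06870888] [-0.00255003 -0.00821532  0.99996245  0.00104971] [-0.37652101  0.53936381 -0.55741611]
handle_grip 0.85 [225. 301.] [ 654.2 -162.6  125. ]
trigger_tip 0.55 [331. 301.] [ 654.9 -114.8  124. ]
jaw_face 0.82 [431. 232.] [659.2 -21.1  31. ]
```

View pics/w5.png

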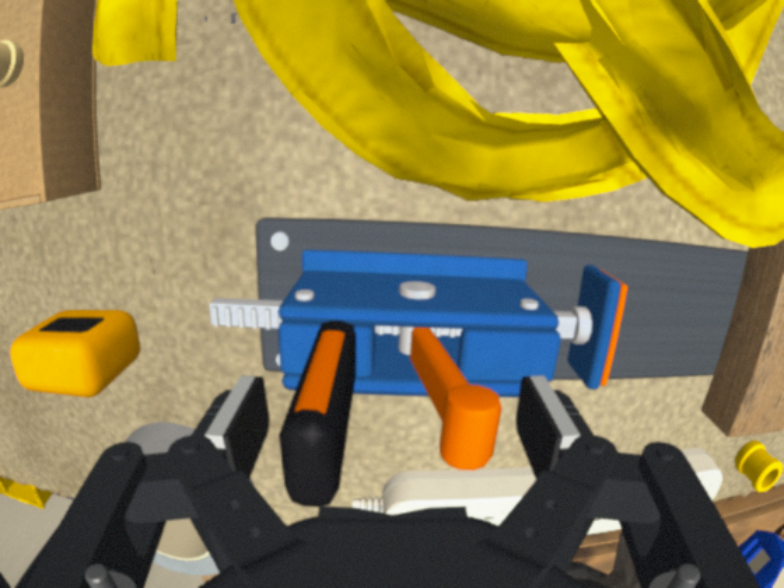

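Both stand centred between the pads (handle at column 325, bar at 470, pads at 265 and 525). First squeeze, with the hand following toward the handle.

>>> step_arm --commands "0.76 -0.3 0 0 0 0 0; 0.76 -0.3 0 0 0 0 0; 0.7 -0.3 -0.2 0 0 0 0; 0.64 -0.3 -0.45 0 0 0 0; 0.58 -0.3 -0.7 0 0 0 0; 0.52 -0.3 -0.95 0 0 0 0; 0.46 -0.3 -1.2 0 0 0 0; 0.4 -0.3 -1.4 0 0 0 0; 0.38 -0.3 -1.4 0 0 0 0; 0.38 -0.3 -1.4 0 0 0 0; 0.38 -0.3 -1.4 0 0 0 0"

```text
time_s: 10.33
eef_pos: [655.6, -152.3, 122.4]
ee_rot: [0.002, -0.008, 1.0, -0.001]
force: [-1.5, 0.3, 11.8]
grip_width: 0.413
grip_force: 24.3
```

```bash
python3 - <<'E'
from h import *
s=sense();print(s["time_s"],s["eef_pos"],s["force"])
a=capture("wrist")
for n,z in [("handle_grip",125),("trigger_tip",124),("jaw_face",31)]:
    for d in spot_point("wrist",n)[:2]: print(n,round(d["score"],2),np.round(d["xy"]),np.round(atz("wrist",d["xy"],z),1))
E
```

```text
10.3333 [ 655.62918689 -152.30341364  122.37368523] [-1.53596542  0.33787753 11.81788235]
handle_grip 0.98 [258. 284.] [ 650.3 -161.6  125. ]
handle_grip 0.34 [28. 28.] [ 528.7 -271.3  125. ]
trigger_tip 0.68 [302. 280.] [ 648.7 -142.2  124. ]
trigger_tip 0.56 [547. 220.] [619.6  -9.8 124. ]
jaw_face 0.61 [476. 220.] [653.1   7.2  31. ]
```

One full squeeze advanced the jaw by about 28 mm. I'll release and squeeze again.

>>> step_arm --commands "0.5 0 0.4 0 0 0 0; 0.62 0 0.9 0 0 0 0; 0.74 0 1.4 0 0 0 0; 0.85 0 1.4 0 0 0 0; 0.85 0 1.4 0 0 0 0; 0.85 0 1.4 0 0 0 0; 0.76 0 1.4 0 0 0 0; 0.76 0 1.4 0 0 0 0; 0.7 0 1.2 0 0 0 0; 0.64 0 0.95 0 0 0 0; 0.58 0 0.7 0 0 0 0; 0.52 0 0.45 0 0 0 0; 0.46 0 0.2 0 0 0 0; 0.4 0 0 0 0 0 0; 0.38 0 0 0 0 0 0; 0.38 0 0 0 0 0 0; 0.38 0 0 0 0 0 0"

```text
time_s: 11.95
eef_pos: [655.3, -152.6, 121.8]
ee_rot: [0.002, -0.008, 1.0, -0.001]
force: [-2.3, 1.1, 11.3]
grip_width: 0.414
grip_force: 24.4
```

>>> step_arm --commands "0.5 0 0.4 0 0 0 0; 0.62 0 0.9 0 0 0 0; 0.74 0 1.4 0 0 0 0; 0.85 0 1.4 0 0 0 0; 0.85 0 1.4 0 0 0 0; 0.85 0 1.4 0 0 0 0; 0.76 0 1.4 0 0 0 0; 0.76 0 1.4 0 0 0 0; 0.7 0 1.2 0 0 0 0; 0.64 0 0.95 0 0 0 0; 0.58 0 0.7 0 0 0 0; 0.52 0 0.45 0 0 0 0; 0.46 0 0.2 0 0 0 0; 0.4 0 0 0 0 0 0; 0.38 0 0 0 0 0 0; 0.38 0 0 0 0 0 0; 0.38 0 0 0 0 0 0"

```text
time_s: 13.37
eef_pos: [655.3, -152.7, 121.8]
ee_rot: [0.002, -0.008, 1.0, -0.001]
force: [-2.5, 0.3, 11.7]
grip_width: 0.413
grip_force: 24.4
```

```bash
python3 - <<'E'
from h import *
s=sense();print(s["time_s"],s["eef_pos"],s["force"])
a=capture("wrist");save("w6.png",cv2.resize(a,(784,588)))
for n,z in [("handle_grip",125),("trigger_tip",124),("jaw_face",31),("anvil_face",31)]:
    for d in spot_point("wrist",n)[:2]: print(n,round(d["score"],2),np.round(d["xy"]),np.round(atz("wrist",d["xy"],z),1))
E
```

```text
13.3667 [ 655.33289039 -152.65726066  121.78811252] [-2.46989373  0.28008723 11.65363283]
handle_grip 0.88 [259. 284.] [ 650.  -161.6  125. ]
trigger_tip 0.95 [301. 285.] [ 650.7 -143.2  124. ]
jaw_face 0.8 [521. 224.] [656.3  60.4  31. ]
```

View pics/w6.png

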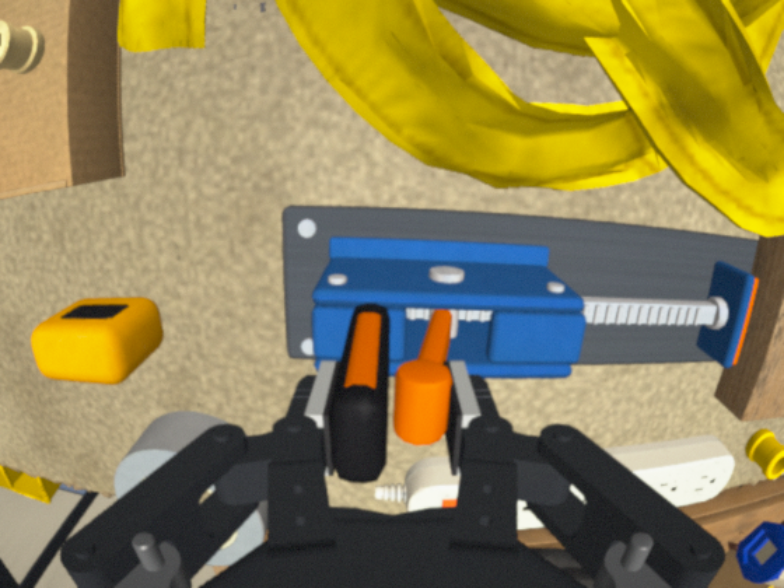

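Handle and trigger are fully squeezed between the pads. The jaw (735,310) is close to the block (770,330), about 35 mm to go in all. Next comes another squeeze, slower.

>>> step_arm --commands "0.5 0 0.4 0 0 0 0; 0.62 0 0.9 0 0 0 0; 0.74 0 1.4 0 0 0 0; 0.85 0 1.4 0 0 0 0; 0.85 0 1.4 0 0 0 0; 0.85 0 1.4 0 0 0 0; 0.76 0 1.4 0 0 0 0; 0.76 0 1.4 0 0 0 0; 0.7 0 1.2 0 0 0 0; 0.64 0 0.95 0 0 0 0; 0.6 0 0.8 0 0 0 0; 0.56 0 0.6 0 0 0 0; 0.52 0 0.45 0 0 0 0" --newtons 20

```text
time_s: 14.7
eef_pos: [655.0, -147.6, 121.2]
ee_rot: [0.001, -0.008, 1.0, -0.0]
force: [-0.4, 7.5, 5.1]
grip_width: 0.525
grip_force: 4.5
```

>>> step_arm --commands "0.49 0 -0.1 0 0 0 0; 0.46 0 -0.2 0 0 0 0; 0.43 0 -0.3 0 0 0 0; 0.4 0 -0.45 0 0 0 0; 0.38 0 -0.45 0 0 0 0; 0.38 0 -0.45 0 0 0 0"

```text
time_s: 15.2
eef_pos: [655.2, -152.0, 121.6]
ee_rot: [0.002, -0.008, 1.0, -0.0]
force: [-2.2, 3.6, 12.5]
grip_width: 0.418
grip_force: 20.9
```

```bash
python3 - <<'E'
from h import *
a=capture("wrist");b=capture("top")
s=sense();print(s["time_s"],s["eef_pos"],s["force"])
for c,n,z in [("wrist","jaw_face",31),("wrist","handle_grip",125),("top","jaw_face",31),("top","anvil_face",31),("top","block",12)]:
    for d in spot_point(c,n)[:1]: print(n,round(d["score"],2),np.round(d["xy"]),np.round(atz(c,d["xy"],z),1))
E
```

```text
15.3 [ 655.19846524 -151.99060048  121.56412518] [-2.66150528  2.72329543 10.88850932]
jaw_face 0.74 [541. 226.] [658.5  90.7  31. ]
handle_grip 0.59 [257. 286.] [ 650.8 -161.7  125. ]
jaw_face 0.45 [249. 214.] [656.4  78.1  31. ]
anvil_face 0.58 [225. 212.] [663.3 165.3  31. ]
block 0.79 [236. 215.] [652.3 125.7  12. ]
```

>>> step_arm --commands "0.5 0 0.4 0 0 0 0; 0.62 0 0.9 0 0 0 0; 0.74 0 1.4 0 0 0 0; 0.85 0 1.4 0 0 0 0; 0.85 0 1.4 0 0 0 0; 0.85 0 1.4 0 0 0 0; 0.76 0 1.4 0 0 0 0; 0.76 0 1.4 0 0 0 0; 0.72 0 1.3 0 0 0 0; 0.7 0 1.2 0 0 0 0; 0.68 0 1.1 0 0 0 0; 0.66 0 1.05 0 0 0 0; 0.64 0 0.95 0 0 0 0; 0.62 0 0.9 0 0 0 0; 0.62 0 0.9 0 0 0 0" --newtons 20

```text
time_s: 16.8
eef_pos: [654.8, -141.9, 121.1]
ee_rot: [0.001, -0.008, 1.0, 0.001]
force: [-3.0, 7.6, 10.6]
grip_width: 0.637
grip_force: 19.4
```

>>> step_arm --commands "0.6 0 -0.05 0 0 0 0; 0.58 0 -0.15 0 0 0 0; 0.56 0 -0.25 0 0 0 0; 0.54 0 -0.35 0 0 0 0; 0.54 0 -0.35 0 0 0 0"

```text
time_s: 17.22
eef_pos: [655.3, -144.6, 121.1]
ee_rot: [0.001, -0.009, 1.0, 0.001]
force: [-1.4, 10.4, 10.6]
grip_width: 0.633
grip_force: 19.4
```

The trigger stops partway at 0.633 with 19.4 N, so the block is pressed. I'll re-centre to balance the fingers and hold at 22 N.

>>> step_arm --commands "0.45 0 0.2 0 0 0 0; 0.45 0 0.35 0 0 0 0; 0.45 0 0.45 0 0 0 0; 0.45 0 0.45 0 0 0 0; 0.45 0 0.45 0 0 0 0; 0.45 0 0.45 0 0 0 0" --newtons 22

```text
time_s: 17.72
eef_pos: [655.3, -143.9, 121.0]
ee_rot: [0.002, -0.008, 1.0, -0.002]
force: [1.2, -5.9, 6.7]
grip_width: 0.636
grip_force: 26.9
```

```bash
python3 - <<'E'
from h import *
a=capture("wrist");b=capture("top");c=capture("scene")
s=sense();print(s["time_s"],s["eef_pos"],s["force"],s["grip_width"],s["grip_force"])
for cc,n,z in [("wrist","jaw_face",31),("wrist","handle_grip",125),("wrist","trigger_tip",124),("top","jaw_face",31),("top","anvil_face",31),("top","block",12),("top","coupling",4)]:
    for d in spot_point(cc,n)[:3]: print(n,round(d["score"],2),np.round(d["xy"]),np.round(atz(cc,d["xy"],z),1))
t=cv2.resize(b[180:280,190:410],(792,360));u=cv2.resize(c[160:300,150:420],(463,240));o=np.zeros((600,792,3),np.uint8);o[:360]=t;o[360:,:463]=u;o[360:,472:]=cv2.resize(a,(320,240));save("v.png",o)
E
```

```text
17.8667 [ 655.25094886 -143.87106973  121.0613505 ] [ 1.4885333  -6.80136375  6.40093858] 0.6351973723502948 26.93890929222107
jaw_face 0.58 [542. 224.] [655.9  96.7  31. ]
jaw_face 0.55 [550. 216.] [647.9 107.2  31. ]
handle_grip 0.65 [236. 286.] [ 650.6 -162.8  125. ]
trigger_tip 0.58 [319. 287.] [ 651.2 -126.3  124. ]
jaw_face 0.53 [244. 213.] [658.  94.  31.]
anvil_face 0.55 [224. 214.] [654.8 167.8  31. ]
block 0.82 [237. 213.] [660.5 121.6  12. ]
coupling 0.58 [199. 244.] [545.  264.8   4. ]
coupling 0.58 [225. 182.] [778.5 169.7   4. ]
coupling 0.45 [375. 257.] [ 494.3 -389.2    4. ]
```

View pics/v.png

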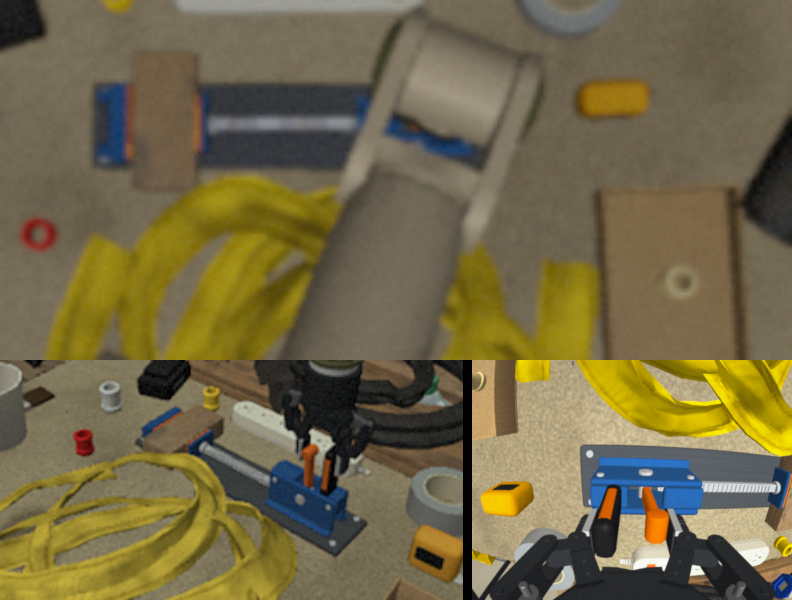

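The block (165,120) is seated between both orange pads, and the coupling lies in the tray (680,282). The handle and trigger are held with about 27 N at rest. Handing in.

```bash
python3 -c "
from rig import *
print(finish_job())"
```

```text
the job is handed in; nothing more can be done
None
```

The job is handed in: the cream coupling lies in the cardboard tray, and the gripper is still squeezing handle and trigger at about 27 N with the block pressed between the jaws; no verdict was returned.

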